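Release the key left latched on the wax heater

ROBOT

A 6-joint arm with a two-finger parallel gripper is mounted at the origin on the work surface. World frame = base frame: x ahead of the robot, y to its left, z up, the work surface at z = 0. Lengths are in mm, angles in rad, forces in N, time in s.
With the tool pointing down it reaches from about 350 to 975 mm from the base axis. Payload 7.1 kg.
Tool frame: the origin (TCP) lies at the centre of the arm's flange, where the gripper is bolted on; the fingertips stand 182 mm ahead of it and the grasp point (between the pads) lies 163 mm ahead of it; x points along the fingers, y is the direction in which the jaws open and shut, and the axes are right-handed (so a half turn about x gives the same grasp; the last joint's range is limited). The gripper opens to 88 mm and grips with 3 to 60 N. Pads are 20 mm wide; open, the fingers measure 115 mm over their backs; the gripper's body (75 mm by 178 mm) begins 61 mm behind the grasp point.
Start: joints at [1.113, 0.423, 1.63, -0, 1.089, -0.019], TCP at [265.501, 565.787, 404.675] pointing down, gripper open.
Joint ranges: [-3, 3], [-0.9, 2.11], [0.09, 2.58], [-1.31, 4.45], [0.11, 2.69], [-2.54, 2.54]. Speed limits (rad/s): [2.39, 2.39, 3.01, 3.14, 3.14, 3.14].

INTERFACE

Orientations are given as a rotation vector (axis times angle).
In Python, from workcell import readout, viewer, workorder, models gives the robot as it stands. The module is installed in compiled form; this text tells all that it offers.
- The arm moves only by the tool apply_moves, never from a script. Its argument "commands" is a list that holds one entry, the list of rows, each a list of 4 numbers: the shift along the world's x, y, z in m, then the turn about the world's z in rad. A call has 1 to 8 rows; each row is the pose to reach, as a shift and turn from the pose commanded when the call began; what a row does not reach only later rows make up. A row lasts 1/8 s, in which the tool goes at most 62.5 mm and 10.7 degrees, less where a joint would pass 70% of its speed; a pose out of reach is approached as far as the arm can. A call with a gripper value outside its range is refused whole. "gripper" is the finger opening in m, from 0 to 0.0878, set as the call begins (left out, the last holds). The fingers move at their own pace and stop on an object; the grip force is fixed at half the most. Time passes only in rows, so rows that repeat a pose let the fingers close. It gives the time, the measured TCP pose, the force and the opening at its end, in the units of the state.
- readout.get_obs(): the state, without advancing time (a new reading comes with each control period).
- viewer.get_image(name): name is "side" or "top"; returns a dict with "color" (420x560x3 uint8, red, green, blue), "vertical_fov" (degrees; the focal length in pixels is half the picture's height over the tangent of half this angle, whatever the lens; pixels are square), "cx", "cy" (the principal point, pixels), "rvec" (rotation vector, rad) and "tvec" (3), from world to camera coordinates, as OpenCV has them. Camera axes: x right, y down, z forward; pixel columns grow to the right and rows downward; lengths in mm; the calibration is good to about 2 mm. A picture is of the moment at which its call begins. There is no depth.
- workorder.close_job(): hands the job in, once; it reports no verdict.
Trained networks look in the newest picture that a camera, given by its name, has taken for a name from the list of things; names that differ only in an ending like _2 or _b are one class to them, and where a whole thing is asked for, a point or a joint stands for the part that bears it (a point fixed in the world has none). Each returns a list of dicts, best first, with "conf" (0 to 1); they miss things now and then, are a little off and sometimes report something else, mostly with a low value. They report only what shows in the picture. A call takes as long as a camera call.
- models.search_frame(camera, label): "position" ([x, y, z] in mm, in world coordinates, good to about 4 mm: the middle of the surface that is visible of it).
- models.place_of(camera, label): "position" ([x, y, z] in mm, in world coordinates, good to about 4 mm: a listed point, or the origin of a listed thing).
The state is a dict: "t": time; "qpos": joint angles; "qvel": joint speeds; "joint_torque": joint torques, N m; "ee_pos": TCP position; "orientation": TCP orientation; "ft_force": force on the tool from outside, world axes, zero at the start; "moment": the same for the moment, N m; "width": finger opening in mm.
Only numpy, scipy, OpenCV 4.12 (cv2) and the standard library are available. Lean on these libraries where they do the work, as an engineer would, in place of code of your own. Each camera call takes 0.05 s, during which the arm holds its last target.

TASK

One of the four identical keys on the wax heater has been left latched down. With a fingertip, tap the keys lightly one after another, lifting off each one again, until you feel the one that is latched, then press that key down past its click and let it spring up, so that all four keys stand fully up. Do not push any other key down to its click, never press or squeeze a key hard, and leave the well lids and everything else on the bench where they are: nothing is picked up.

Things in the scene. Friction and masses are not known exactly. Their poses are not given: they have to be found in the camera images.
- heater: wax heater, fixed: white case 190 (x) by 250 mm (y), flat steel deck 62 mm above the bench. Origin at the centre of its underside; x from the key side to the wells, y along the row, yaw within 0.3 rad. Keys at x -58, y -82.5, -27.5, 27.5, 82.5 mm; behind each at x 26 a wax well, 50 mm wide, rim 8 mm above the deck; at x 84 an instrument rest 16 mm high. Black front dials: not used
- key_a_top (a point): Top centre of one of the four identical caps (named in no particular order). All keys: cap light grey, 26 x 26 mm, sinking straight down into a black seat 36 x 36 mm, 3 mm thick. Cap top above the bench: 77 mm fully up, about 73 mm (72 to 73.5) latched. Travel 9.5 mm.
- key_b_top (a point): Top centre of one of the four identical caps (named in no particular order). All keys: a free one starts to give at 2 N and sinks 1 mm for each further 0.8 N (speed adds 0.2 N per 10 mm/s); let go, it rises again. It must not be pressed more than 6.5 mm below fully up (about 7.2 N): that is its click.
- key_c_top (a point): Top centre of one of the four identical caps (named in no particular order). All keys: a latched one gives less than 1 mm up to about 5 N, then sinks like a free one. Its click lies 7.2 to 7.6 mm below fully up (about 8 N). Pressed slowly to 8.2 to 9.2 mm (9 N) and let go, it springs fully up at once; pressed less, it stays latched.
- key_d_top (a point): Top centre of one of the four identical caps (named in no particular order). All keys: one of the four starts latched, the other three fully up. More than 30 N on a key is too hard.
- lid_a: loose aluminium well lid, 54 mm diameter, 3 mm thick, black knob to 18 mm, lying on a well of the heater; origin at the centre of its underside; a bystander, leave it where it is
- lid_b: the same lid on another well; a bystander, leave it where it is
- lid_c: the same lid, lying on the bench beside the heater; a bystander, leave it where it is
- tin_red: round white tin of red wax, 84 mm diameter, 22 mm high, on the bench; origin under its centre; a bystander, leave it where it is
- tin_beige: the same tin with beige wax, behind the heater; a bystander, leave it where it is
- cast: dental stone cast (arch of teeth on a base), 62 x 66 x 28 mm, beside the heater; origin under its centre; a bystander, leave it where it is
- carver: wax carver with a green grip, 165 mm long, 9 mm thick, lying in front of the heater; origin under its middle, its x along it; a bystander, leave it where it is
- brush: small brush with a blue handle, 150 mm long, 11 mm thick, lying beside the heater; origin under its middle, its x along it; a bystander, leave it where it is

How it is judged (in metres and radians):
On the way, in this order (a step that is already met when the one before it is completed fails the run):
1. a finger taps the latched key lightly (((contact force between the fingers and key_a above 0.3 N and height (world z) of key_a_top below 0.075 m and distance of key_a_top from where it was at the start of the episode below 0.0018 m) or (contact force between the fingers and key_b above 0.3 N and height (world z) of key_b_top below 0.075 m and distance of key_b_top from where it was at the start of the episode below 0.0018 m) or (contact force between the fingers and key_c above 0.3 N and height (world z) of key_c_top below 0.075 m and distance of key_c_top from where it was at the start of the episode below 0.0018 m) or (contact force between the fingers and key_d above 0.3 N and height (world z) of key_d_top below 0.075 m and distance of key_d_top from where it was at the start of the episode below 0.0018 m))).
2. the finger is off it again and it is still latched (((contact force between the fingers and key_a below 0.1 N and height (world z) of key_a_top below 0.075 m and distance of key_a_top from where it was at the start of the episode below 0.0018 m) or (contact force between the fingers and key_b below 0.1 N and height (world z) of key_b_top below 0.075 m and distance of key_b_top from where it was at the start of the episode below 0.0018 m) or (contact force between the fingers and key_c below 0.1 N and height (world z) of key_c_top below 0.075 m and distance of key_c_top from where it was at the start of the episode below 0.0018 m) or (contact force between the fingers and key_d below 0.1 N and height (world z) of key_d_top below 0.075 m and distance of key_d_top from where it was at the start of the episode below 0.0018 m))), for 0.1 s.
3. the latched key is pressed down towards its click (more than 6.6 mm below fully up) (height (world z) of any of key_a_top, key_b_top, key_c_top, key_d_top below 0.0704 m).
4. it has sprung up: all four keys stand fully up (height (world z) of each of key_a_top, key_b_top, key_c_top, key_d_top above 0.0755 m), for 0.1 s.
At the end, for the whole second after the job is handed in: all four keys stand fully up (caps within 1.5 mm of their highest position) and every loose thing is within 20 mm of where it was (all of step 4 and distance of each of lid_a, lid_b, lid_c, tin_red, tin_beige, cast, carver, brush from where it was at the start of the episode below 0.02 m); the robot touches nothing.
It fails at once if a free key is pushed down to its click (more than 6.5 mm below where it started, fully up) (distance of any of key_a_top, key_b_top, key_c_top, key_d_top from where it was at the start of the episode above 0.0065 m).
It fails at once if a key is pressed or squeezed with more than 30 N (contact force between any of the fingers, the arm and key_a above 30 N or contact force between any of the fingers, the arm and key_b above 30 N or contact force between any of the fingers, the arm and key_c above 30 N or contact force between any of the fingers, the arm and key_d above 30 N).
It fails at once if a lid, tin, cast or tool is moved, lifted or carried by more than 20 mm (distance of any of lid_a, lid_b, lid_c, tin_red, tin_beige, cast, carver, brush from where it was at the start of the episode above 0.02 m).
It also fails if it takes over 48 s, if anything falls off the work surface, if the arm or the gripper's body presses on something with over 40 N, if the wrist force passes 120 N, or if a joint passes its speed limit or range.

## Working session

There is one attempt and no reset: what is moved stays moved. The work goes in short steps, Python scripts to look and compute and a tool call to move; the robot and the scene stay as the last step left them, time stands still between calls to the robot, and variables do not carry over. Pictures are saved under pics/ and viewed, and the job is handed in when it is done.

Besides the shell and the picture viewer there is one more tool, called after ">>>" as a command line: name --argument value ..., lists and objects as JSON in quotes. apply_moves: Moves the arm, as the interface text tells. Its arguments: {"type":"object","properties":{"commands":{"type":"array","items":{"type":"array","items":{"type":"array","items":{"type":"number"}}}},"gripper":{"type":"number"}},"required":["commands"]}

```bash
mkdir -p pics; python3 - <<'E'
from workcell import readout, viewer, models
import cv2
o=readout.get_obs(); print({k:(v if not hasattr(v,'round') else v.round(3) if hasattr(v,'shape') else v) for k,v in o.items()})
for n in("side","top"):
    d=viewer.get_image(n); cv2.imwrite(f"pics/{n}0.png",d["color"][:,:,::-1]); print(n,{k:d[k] for k in d if k!="color"})
    for l in("key_a_top","heater","lid_a"):
        for r in models.place_of(n,l): print(n,l,r)
E
```

```text
{'t': 0.0, 'qpos': array([ 1.113,  0.424,  1.631,  0.   ,  1.089, -0.019]), 'qvel': array([ 0.001,  0.001,  0.   , -0.001, -0.   ,  0.002]), 'joint_torque': array([-2.0000e-03, -5.4463e+01, -2.7366e+01,  6.4000e-02,  2.3000e-02,
       -0.0000e+00]), 'ee_pos': array([265.382, 565.564, 403.873]), 'orientation': array([ 0.343,  1.544, -0.345]), 'ft_force': array([ 0.061, -0.963, -0.739]), 'moment': array([-0.038,  0.005,  0.013]), 'width': 87.85529145475671}
side {'vertical_fov': 47.73795496235464, 'cx': 281.88518419675376, 'cy': 211.64637155448665, 'rvec': array([ 2.10405226, -0.20088857,  0.14800106]), 'tvec': array([-576.55102965,  156.41642392,  972.73439835])}
side key_a_top {'position': [556.6, -30.7, 77.3], 'conf': 0.71}
side heater {'position': [630.2, 36.0, 0.9], 'conf': 0.6}
side heater {'position': [513.8, 106.5, 1.7], 'conf': 0.16}
side lid_a {'position': [634.6, -45.8, 68.0], 'conf': 0.72}
side lid_a {'position': [659.2, 52.5, 70.1], 'conf': 0.61}
top {'vertical_fov': 46.79455051583483, 'cx': 280.53804559572416, 'cy': 211.18849684479812, 'rvec': array([ 2.17526553, -2.17166407,  0.10471288]), 'tvec': array([ 43.60141272, 609.2687364 , 917.08862059])}
top key_a_top {'position': [558.2, -29.3, 78.4], 'conf': 0.6}
top key_a_top {'position': [804.8, 37.5, 2.3], 'conf': 0.58}
top heater {'position': [633.3, 33.0, -0.3], 'conf': 0.56}
top lid_a {'position': [593.4, 222.5, 5.3], 'conf': 0.77}
top lid_a {'position': [662.4, 60.9, 74.6], 'conf': 0.68}
top lid_a {'position': [635.5, -48.5, 71.1], 'conf': 0.59}
```

View pics/side0.png

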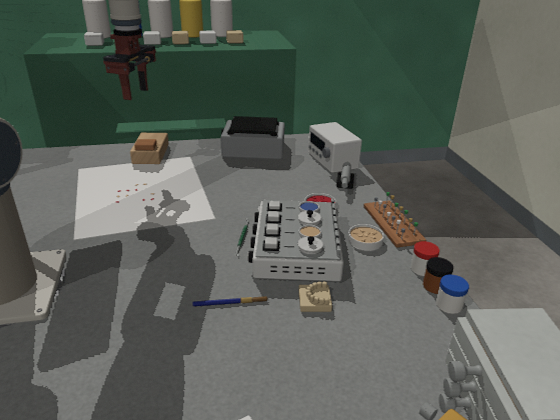

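View pics/top0.png

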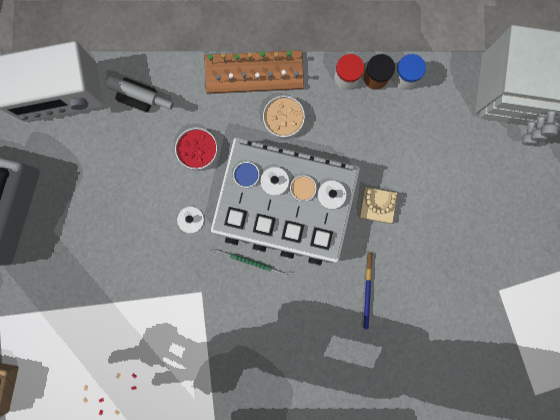

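```bash
python3 - <<'E'
import cv2,numpy as np
t=cv2.imread("pics/top0.png")[130:270,200:370]; s=cv2.imread("pics/side0.png")[190:285,235:355]
cv2.imwrite("pics/tc.png",cv2.resize(t,None,fx=4,fy=4,interpolation=cv2.INTER_CUBIC))
cv2.imwrite("pics/sc.png",cv2.resize(s,None,fx=6,fy=6,interpolation=cv2.INTER_CUBIC))
E
```

```text
(no output)
```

View pics/tc.png

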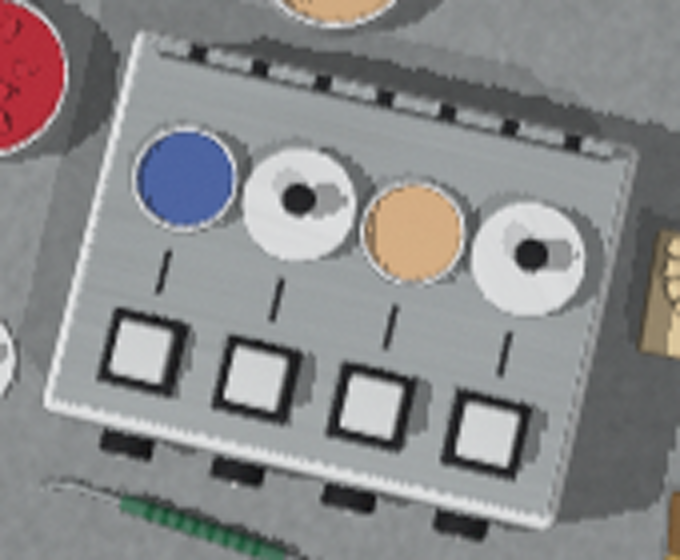

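View pics/sc.png

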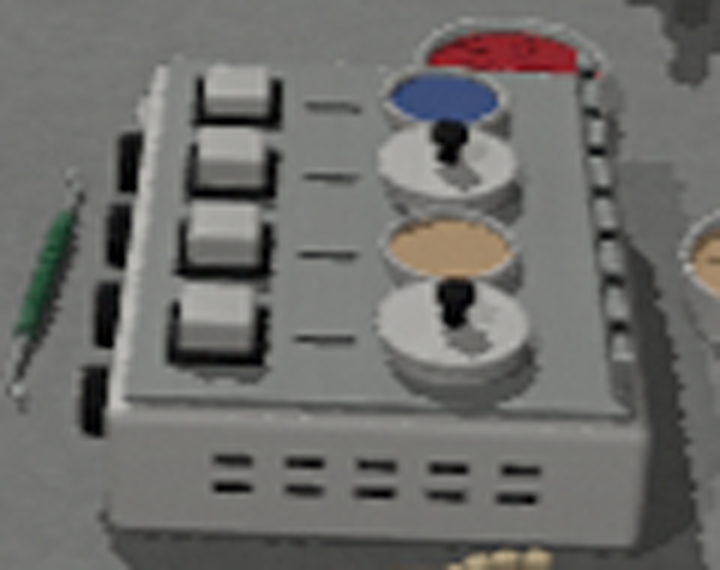

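```bash
python3 - <<'E'
from workcell import viewer
import cv2,numpy as np
from scipy.optimize import least_squares
def cam(n):
    d=viewer.get_image(n);f=210/np.tan(np.radians(d["vertical_fov"]/2))
    return np.array([[f,0,d["cx"]],[0,f,d["cy"]],[0,0,1]]),d["rvec"],d["tvec"]
T=cam("top");S=cam("side")
ys=[82.5,27.5,-27.5,-82.5]
top=[((144,349),(-58,ys[0],77)),((258,375),(-58,ys[1],77)),((372,403),(-58,ys[2],77)),((487,431),(-58,ys[3],77)),
 ((186,180),(26,ys[0],70)),((414,234),(26,ys[2],70)),((140,36),(95,125,62)),((637,152),(95,-125,62)),((46,404),(-95,125,62)),((549,524),(-95,-125,62))]
side=[((240,80),(-58,ys[0],77)),((234,144),(-58,ys[1],77)),((226,222),(-58,ys[2],77)),((217,302),(-58,ys[3],77)),((448,98),(26,ys[0],70)),((450,247),(26,ys[2],70))]
U=lambda L,k,o:np.array([((p[0]+.5)/k-.5+o[0],(p[1]+.5)/k-.5+o[1]) for p,_ in L])
def res(q,L,C,k,o):
    c,s=np.cos(q[2]),np.sin(q[2]);X=np.array([x for _,x in L],float)
    W=np.c_[q[0]+c*X[:,0]-s*X[:,1],q[1]+s*X[:,0]+c*X[:,1],X[:,2]]
    return (cv2.projectPoints(W,C[1],C[2],C[0],None)[0][:,0]-U(L,k,o))
ft=lambda q:res(q,top,T,4,(200,130)).ravel()
fs=lambda q:res(q,side,S,6,(235,190)).ravel()
for nm,f in(("top",ft),("side",fs),("both",lambda q:np.r_[ft(q),fs(q)])):
    r=least_squares(f,[633,33,-.2]);print(nm,r.x,np.abs(r.fun).max());
    c,s=np.cos(r.x[2]),np.sin(r.x[2])
    print([(round(r.x[0]+c*-58-s*y,1),round(r.x[1]+s*-58+c*y,1)) for y in ys])
    print(np.round(r.fun.reshape(-1,2),1).tolist())
E
```

```text
top [ 6.30505740e+02  3.53692744e+01 -2.34130650e-01] 3.594268139254183
[(np.float64(593.2), np.float64(129.1)), (np.float64(580.5), np.float64(75.6)), (np.float64(567.7), np.float64(22.1)), (np.float64(554.9), np.float64(-31.4))]
[[-0.8, 0.4], [-0.4, 0.8], [0.1, 0.8], [0.5, 0.8], [-0.1, -0.4], [-0.1, -0.4], [-1.3, -3.6], [2.3, -2.4], [-2.4, 1.1], [2.0, 2.5]]
side [ 6.31819982e+02  3.19478177e+01 -2.42664466e-01] 0.8846010364318033
[(np.float64(595.3), np.float64(126.0)), (np.float64(582.1), np.float64(72.6)), (np.float64(568.9), np.float64(19.2)), (np.float64(555.7), np.float64(-34.2))]
[[0.1, -0.9], [-0.1, 0.2], [-0.1, -0.1], [-0.0, 0.6], [-0.0, 0.0], [0.2, -0.0]]
both [ 6.31020711e+02  3.49476873e+01 -2.34869171e-01] 3.896055233896277
[(np.float64(593.8), np.float64(128.7)), (np.float64(581.0), np.float64(75.2)), (np.float64(568.2), np.float64(21.7)), (np.float64(555.4), np.float64(-31.8))]
[[-0.6, 0.1], [-0.1, 0.5], [0.4, 0.5], [0.7, 0.5], [0.1, -0.7], [0.2, -0.6], [-1.0, -3.9], [2.5, -2.6], [-2.2, 0.8], [2.2, 2.3], [-0.7, -1.4], [-0.8, -0.4], [-0.6, -0.6], [-0.4, -0.0], [-0.9, -0.6], [-0.4, -0.8]]
```

```bash
python3 - <<'E'
from workcell import readout
from scipy.spatial.transform import Rotation as R
import numpy as np
o=readout.get_obs();M=R.from_rotvec(o["orientation"]).as_matrix();print(M.round(3),np.arctan2(M[1,1],M[0,1]),o["ee_pos"],o["ft_force"],o["t"])
E
```

```text
[[-0.     0.425  0.905]
 [-0.     0.905 -0.425]
 [-1.    -0.     0.   ]] 1.1320132723091902 [265.48720876 565.77895458 404.63742428] [ 1.14701407 -0.32296088  0.8870134 ] 0.5
```

>>> apply_moves --commands '[[[0.03,-0.04,0,0.02],[0.07,-0.09,0,0.05],[0.105,-0.14,0,0.08],[0.14,-0.185,0,0.11],[0.175,-0.235,0,0.14],[0.21,-0.28,0,0.17],[0.245,-0.325,0,0.19],[0.27,-0.36,0,0.204]]]' --gripper 0

```text
t: 1.5
ee_pos: [536.7, 203.8, 404.9]
orientation: [0.185, 1.562, -0.185]
ft_force: [0.4, -0.2, 0.1]
width: 11.1
```

>>> apply_moves --commands '[[[0.03,-0.04,-0.01,0],[0.05,-0.065,-0.04,0],[0.0585,-0.0778,-0.08,0],[0.0585,-0.0778,-0.12,0],[0.0585,-0.0778,-0.132,0],[0.0585,-0.0778,-0.132,0],[0.0585,-0.0778,-0.132,0]]]'

```text
t: 2.38
ee_pos: [594.6, 128.4, 274.3]
orientation: [0.185, 1.561, -0.183]
ft_force: [0.6, 0.3, 0.2]
width: 0.4
```

```bash
cat > h.py <<'E'
from workcell import readout, viewer
import cv2,numpy as np
def force(n=6):
    F=[];P=[]
    for i in range(n):
        d=viewer.get_image("side");o=readout.get_obs();F.append(o["ft_force"]);P.append(o["ee_pos"])
    print("t",o["t"],"F",np.mean(F,0).round(2),"sd",np.std(F,0).round(2),"P",np.mean(P,0).round(2),"w",round(o["width"],1))
    return d
E
python3 - <<'E'
from h import *
d=force(6); t=viewer.get_image("top")
cv2.imwrite("pics/s1.png",cv2.resize(d["color"][170:290,220:360,::-1],None,fx=5,fy=5,interpolation=cv2.INTER_CUBIC))
cv2.imwrite("pics/t1.png",cv2.resize(t["color"][120:270,190:380,::-1],None,fx=4,fy=4,interpolation=cv2.INTER_CUBIC))
E
```

```text
t 2.675 F [ 0.23  0.17 -0.02] sd [0.36 0.33 0.72] P [594.36 128.26 274.01] w 0.5
```

View pics/s1.png

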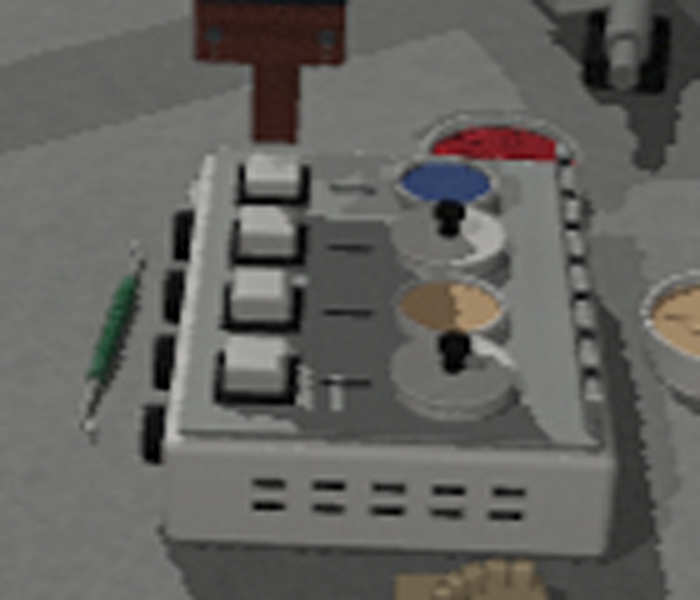

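View pics/t1.png

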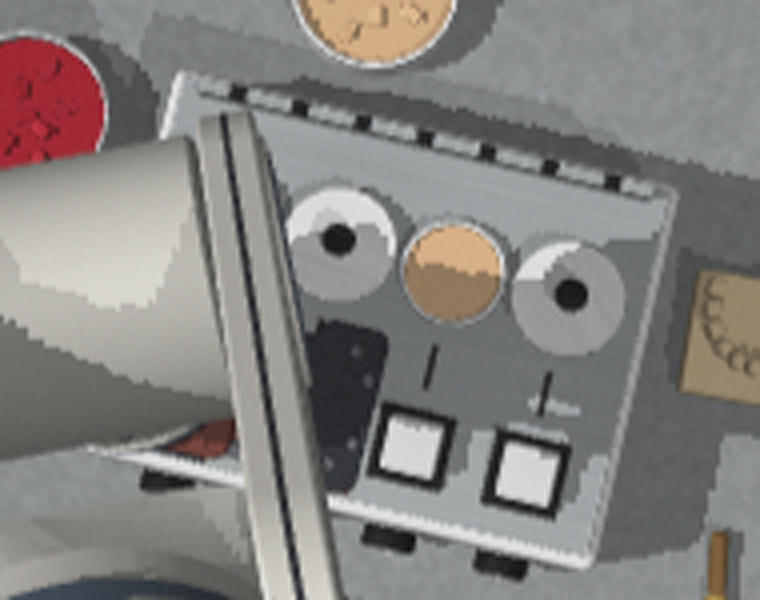

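>>> apply_moves --commands '[[[0,0,-0.005,0],[0,0,-0.008,0],[0,0,-0.01,0],[0,0,-0.011,0],[0,0,-0.011,0]]]'

```text
t: 3.35
ee_pos: [594.0, 128.0, 261.6]
orientation: [0.184, 1.563, -0.184]
ft_force: [-0.1, 0.2, -0.6]
width: 0.5
```

```bash
python3 -c "
from h import *
force(6)"
```

```text
t 3.65 F [ 0.3   0.2  -0.06] sd [0.24 0.28 0.42] P [594.04 127.99 261.74] w 0.5
```

>>> apply_moves --commands '[[[0,0,-0.001,0],[0,0,-0.002,0],[0,0,-0.0025,0],[0,0,-0.003,0],[0,0,-0.0035,0],[0,0,-0.004,0],[0,0,-0.004,0]]]'

```text
t: 4.53
ee_pos: [594.0, 128.0, 257.7]
orientation: [0.184, 1.563, -0.184]
ft_force: [0.5, -0.1, 0.5]
width: 0.5
```

```bash
python3 -c "
from h import *
force(6)"
```

```text
t 4.825 F [-0.24 -0.09 -0.25] sd [0.55 0.41 0.37] P [594.01 127.99 257.69] w 0.4
```

>>> apply_moves --commands '[[[0,0,-0.0005,0],[0,0,-0.001,0],[0,0,-0.001,0]]]'

```text
t: 5.2
ee_pos: [594.0, 128.0, 256.6]
orientation: [0.184, 1.563, -0.184]
ft_force: [-0.1, -0.7, -0.1]
width: 0.5
```

```bash
python3 -c "
from h import *
force(6)"
```

```text
t 5.5 F [-0.1  -0.31 -0.39] sd [0.26 0.31 0.39] P [594.01 127.99 256.67] w 0.2
```

>>> apply_moves --commands '[[[0,0,-0.0005,0],[0,0,-0.001,0],[0,0,-0.001,0]]]'

```text
t: 5.88
ee_pos: [594.0, 128.0, 255.6]
orientation: [0.184, 1.563, -0.184]
ft_force: [-0.8, 0.4, 1.4]
width: 0.7
```

```bash
python3 -c "
from h import *
force(6)"
```

```text
t 6.175 F [ 0.05  0.1  -0.  ] sd [0.38 0.55 0.39] P [593.99 127.99 255.67] w 0.4
```

>>> apply_moves --commands '[[[0,0,-0.0005,0],[0,0,-0.0005,0]]]'

```text
t: 6.42
ee_pos: [594.0, 128.0, 255.4]
orientation: [0.184, 1.563, -0.184]
ft_force: [-0.4, -0.1, 2.8]
width: 0.4
```

```bash
python3 -c "
from h import *
force(6)"
```

```text
t 6.725 F [-0.74 -0.18  3.39] sd [0.33 0.36 0.6 ] P [594.02 127.99 255.32] w 0.5
```

>>> apply_moves --commands '[[[0,0,0.003,0],[0,0,0.01,0],[0,0,0.01,0],[-0.006,-0.027,0.01,0],[-0.0128,-0.0535,0.01,0],[-0.0128,-0.0535,0.01,0],[-0.0128,-0.0535,0.006,0],[-0.0128,-0.0535,0.006,0]]]'

```text
t: 7.72
ee_pos: [581.3, 75.2, 260.8]
orientation: [0.184, 1.563, -0.184]
ft_force: [0.2, -0.1, -0.0]
width: -0.0
```

>>> apply_moves --commands '[[[0,0,-0.0005,0],[0,0,-0.001,0],[0,0,-0.0015,0],[0,0,-0.002,0],[0,0,-0.0025,0],[0,0,-0.003,0],[0,0,-0.003,0]]]'

```text
t: 8.6
ee_pos: [581.2, 74.5, 258.2]
orientation: [0.184, 1.563, -0.184]
ft_force: [-0.2, 2.1, 2.9]
width: 0.0
```

```bash
python3 -c "
from h import *
d=force(6)
cv2.imwrite('pics/s2.png',cv2.resize(d['color'][170:290,220:360,::-1],None,fx=5,fy=5,interpolation=cv2.INTER_CUBIC))"
```

```text
t 8.9 F [-0.93  1.63  2.58] sd [0.55 0.74 0.58] P [581.23  74.54 258.25] w 0.6
```

View pics/s2.png

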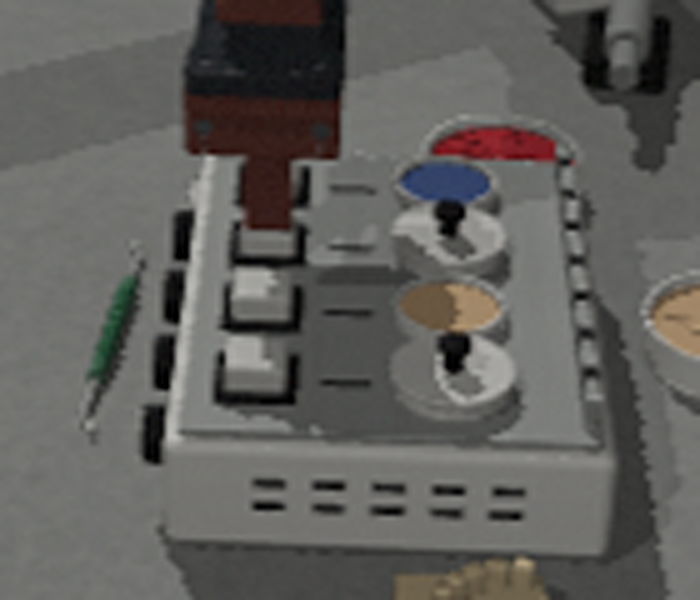

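>>> apply_moves --commands '[[[0,0,0.003,0],[0,0,0.0068,0],[0,0,0.0068,0],[0.006,0.027,0.0068,0],[0.0128,0.0535,0.0068,0],[0.0128,0.0535,0.0068,0],[0.0128,0.0535,0.001,0],[0.0128,0.0535,-0.002,0]]]'

```text
t: 9.9
ee_pos: [593.5, 127.1, 255.5]
orientation: [0.185, 1.564, -0.185]
ft_force: [-0.4, -0.3, 3.5]
width: 0.5
```

>>> apply_moves --commands '[[[0,0,0,0],[0,0,-0.001,0],[0,0,-0.0015,0],[0,0,-0.002,0],[0,0,-0.0025,0],[0,0,-0.003,0],[0,0,-0.0035,0],[0,0,-0.004,0]]]'

```text
t: 10.9
ee_pos: [594.0, 127.6, 252.7]
orientation: [0.184, 1.563, -0.185]
ft_force: [-2.6, -3.7, 6.7]
width: 0.5
```

```bash
python3 -c "
from h import *
force(6)"
```

```text
t 11.2 F [-2.8  -3.96  7.05] sd [0.61 0.5  0.32] P [593.96 127.62 252.67] w 0.4
```

>>> apply_moves --commands '[[[0,0,-0.0004,0],[0,0,-0.0008,0],[0,0,-0.0012,0],[0,0,-0.0016,0],[0,0,-0.002,0],[0,0,-0.0022,0],[0,0,-0.0024,0],[0,0,-0.0024,0]]]'

```text
t: 12.2
ee_pos: [594.0, 127.6, 250.5]
orientation: [0.184, 1.563, -0.185]
ft_force: [-3.1, -4.1, 9.9]
width: 0.6
```

```bash
python3 -c "
from h import *
force(3)"
```

```text
t 12.35 F [-2.94 -3.81  8.68] sd [0.56 0.41 0.07] P [593.97 127.6  250.51] w 0.6
```

>>> apply_moves --commands '[[[0,0,-0.0002,0],[0,0,-0.0002,0],[0,0,0.001,0],[0,0,0.004,0],[0,0,0.008,0],[0,0,0.02,0],[0,0,0.04,0],[0,0,0.04,0]]]'

```text
t: 13.35
ee_pos: [594.8, 128.3, 292.1]
orientation: [0.185, 1.559, -0.183]
ft_force: [-0.3, 0.2, 0.1]
width: 0.6
```

```bash
python3 -c "
from h import *
d=force(3)
cv2.imwrite('pics/s3.png',cv2.resize(d['color'][170:290,220:360,::-1],None,fx=5,fy=5,interpolation=cv2.INTER_CUBIC))"
```

```text
t 13.5 F [ 0.32 -0.38 -0.28] sd [0.08 0.13 0.59] P [594.11 128.12 290.42] w 0.7
```

View pics/s3.png

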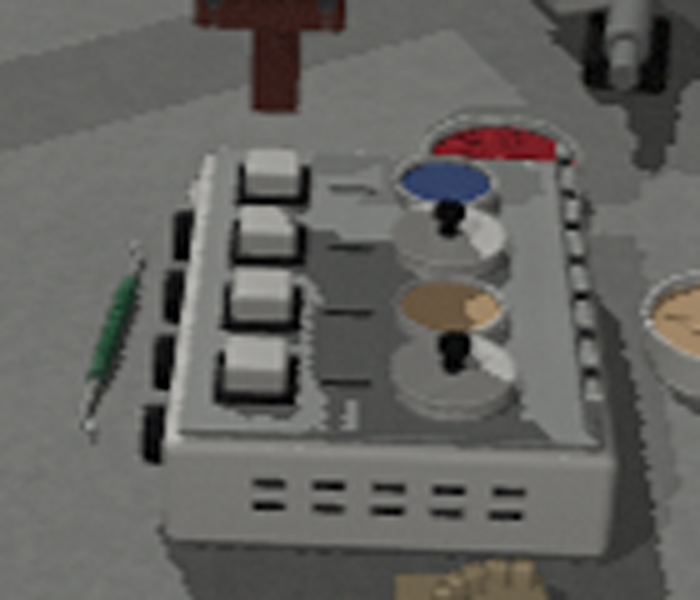

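>>> apply_moves --commands '[[[0,0,-0.015,0],[0,0,-0.024,0],[0,0,-0.028,0],[0,0,-0.03,0],[0,0,-0.0305,0],[0,0,-0.031,0],[0,0,-0.0315,0],[0,0,-0.0315,0]]]'

```text
t: 14.5
ee_pos: [594.0, 128.0, 258.5]
orientation: [0.184, 1.563, -0.184]
ft_force: [-0.8, -0.4, 2.5]
width: 0.1
```

```bash
python3 -c "
from h import *
d=force(4)"
```

```text
t 14.7 F [-1.69 -0.73  2.65] sd [0.26 0.61 0.45] P [594.03 127.98 258.43] w 0.2
```

>>> apply_moves --commands '[[[0,0,0.004,0],[0,0,0.02,0],[0,0,0.05,0],[0,0,0.08,0],[0,0,0.08,0],[0,0,0.08,0]]]'

```text
t: 15.45
ee_pos: [593.8, 127.9, 338.2]
orientation: [0.184, 1.563, -0.184]
ft_force: [-0.6, -0.6, 0.3]
width: 0.9
```

```bash
python3 -c "
from h import *
d=force(4)
cv2.imwrite('pics/s4.png',d['color'][:,:,::-1])"
```

```text
t 15.65 F [-0.38 -0.12 -0.53] sd [0.38 0.4  0.28] P [593.61 127.91 337.3 ] w 0.3
```

View pics/s4.png

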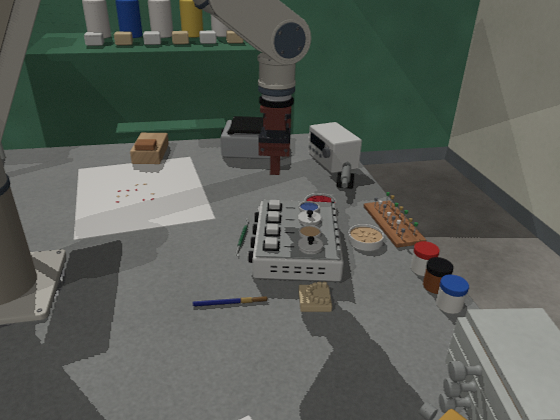

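The key now gives first resistance near 76.5 mm, which means it stands fully up. In the picture, the heater keys (270, 205–245), lids, tins, cast, carver and brush are all where they were at the start, and the arm is clear of them.

```bash
python3 -c "
from workcell import workorder
print(workorder.close_job())"
```

```text
the job is handed in; nothing more can be done
None
```

The latched key is released, and I handed the job in at about 16 s of the 48 s allowed. It reported no verdict.

- **Finding the key:** I tapped with the closed fingertips. The first key I tried (at about x 594, y 128 mm) was the latched one: contact came at about 73.4 mm with 3.4 N. For comparison I tapped its neighbour, which resisted at about 76.2 mm with 2.6 N, so it was free.
- **Releasing it:** I pressed the latched key slowly to about 8.5–8.7 mm below fully up, with about 9 N, then lifted off.
- **Checks afterwards:** A light re-tap met the key at about 76.4 mm with 2.65 N, and the side picture shows it standing taller than before. In the last picture the lids, tins, cast, carver and brush look unmoved, and the arm is clear of everything.
- **Not checked:** I never tapped the other two keys. I take them to be fully up because the task says only one key was latched. No check failed or disagreed.

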